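# Press a glued carton shut through the guard window

### The job

Push the slim orange carton along the feed tray into the guarded press until it rests against the end stop; do not pick it up. Then reach down through the window in the top of the guard with the fingertips and press the red lever pad all the way down, without touching the guard and without moving the other things on the desk. Finish while still holding the lever down, so that the press foot stays on the carton.

Things in the scene. Friction and masses are not known exactly. Their poses are not given: they have to be found in the camera images.
- press: bench press, fixed to the desk. Origin on the desk surface, on the centre line of the feed tray; its x axis is the feed direction, y level across the tray, z up. The tray (floor 4 mm above the desk) runs from x = -200 to +30 mm between two side rails 61 mm apart inside, 6 mm thick, their tops 14 mm above the desk. The end stop is a dark block whose face is at x = +30 mm, inside the guard, its top 34 mm above the desk
- press_guard: the guard over the press: a closed hood with yellow frame and clear panels, same origin and axes as the press; it covers x = -56 to +151 mm, y = -75 to +75 mm, its top 94 mm above the desk. In front (at x = -54 mm) it is open below 42 mm for the carton; the only other opening is the window in its top. It must not be touched by any part of the robot
- window (a point): centre of the window in the guard's top, level with the upper face of its yellow border (94 mm above the desk); the opening measures 90 mm along the press's x and 90 mm along its y, border 6 mm thick, 30 mm wide beside it (along y), 12 to 16 mm before and behind. Its axes are those of the press
- lever_top (a point): centre of the upper face of the red lever pad (36 mm along the press's x, 40 mm along its y), directly under the middle of the window; about 13 mm below the border's upper face when up, 38 mm below it when fully down. Moves with the lever
- press_lever: the hinged steel lever under the guard with the red pad (6 mm thick) on its end; origin on its hinge, 60 mm above the desk at x = -35 mm of the press, its x axis along the lever towards the pad. Pressing tips it down by 0.20 rad to its stop, the pad moving about 25 mm straight down (its upper face from 81 to 56 mm above the desk). Spring return: about 1 N on the pad starts it, about 4 N brings it to its stop with the carton in place; let go, it rises again
- press_foot: black rubber press foot 34 x 44 mm inside the guard at x = +10 mm of the press, worked by the lever; origin in the centre of its underside, 30 mm above the desk when up. It meets the carton's top in mid stroke and then is pressed on it by a spring
- carton: slim orange carton 52 x 140 x 23 mm, about 0.12 kg, loose, lying in the feed tray between the rails with its long side (its own y axis, either way round) along the feed direction; origin in the centre of its underside. It lies 45 to 85 mm short of the end stop, most of it outside the guard; against the stop its origin is at x = -40 mm of the press and its near end at x = -110 mm
- red_marker: red and white capped felt marker lying on the desk, 126 mm long, 18 mm thick; origin under its centre; not part of the work, to be left where it is
- yellow_tape: small roll of yellow tape lying flat, 60 mm across, 18 mm high; origin under its centre; not part of the work, to be left where it is
- screwdriver: screwdriver with orange handle lying on the desk, 167 mm long, 26 mm thick; origin under its centre; not part of the work, to be left where it is
- green_packet: green foil packet lying flat, 58 x 85 x 16 mm; origin under its centre; not part of the work, to be left where it is
- battery: red and silver battery cell lying on the desk, 50 mm long, 15 mm thick; origin in its centre; not part of the work, to be left where it is
Mind the look-alikes: they are no part of the job. There is more than one size of the carton; the one meant has the size given above.

How it is judged (in metres and radians):
On the way, in this order (a step that is already met when the one before it is completed fails the run):
1. the carton lies against the end stop with the lever still up (x of carton in the frame of press between -0.0445 and -0.034 m and z of lever_top in the frame of press above 0.075 m), for 0.2 s.
2. the lever is pressed fully down by the fingers, the foot on the carton (z of lever_top in the frame of press below 0.0595 m and contact force between the fingers and press_lever above 1 N and contact force between press_foot and carton above 1.5 N), for 0.2 s.
At the end, for the whole second after the job is handed in: the carton lies against the end stop (within 4.5 mm), and the fingers hold the lever pad fully down (the upper face of its pad less than 59.5 mm above the desk; 56 mm is the stop; at least 1 N from the fingers), the press foot bearing on the carton with at least 1.5 N (all of step 2 and x of carton in the frame of press between -0.0445 and -0.034 m); the arm keeps its last pose, push and grip.
It fails at once if the robot touched the guard (contact force between any of the arm, the fingers and press_guard above 0.3 N).
It fails at once if the carton was lifted or tipped (height (world z) of carton above 0.018 m or angle between carton's own z axis and vertical above 0.2 rad).
It fails at once if the lever was worked before the carton was in place (z of lever_top in the frame of press below 0.074 m and x of carton in the frame of press below -0.055 m).
It fails at once if another thing on the desk was moved (more than 20 mm) (distance of any of red_marker, yellow_tape, screwdriver, green_packet, battery from where it was at the start of the episode above 0.02 m).
It also fails if it takes over 48 s, if anything falls off the work surface, if the arm or the gripper's body presses on something with over 40 N, if the wrist force passes 120 N, or if a joint passes its speed limit or range.

### The arm

A 6-joint arm with a two-finger parallel gripper is mounted at the origin on a cart in front of the work surface, level with it; the furniture and walls round the work are solid. World frame = base frame: x ahead of the robot, y to its left, z up, the work surface at z = 0. Lengths are in m, angles in degrees, forces in N, time in s.
With the tool pointing down it reaches from about 0.4 to 0.925 m from the base axis. Payload 12.5 kg.
Tool frame: the origin (TCP) lies midway between the tips of the shut fingers; the grasp point (between the pads) lies 19 mm behind it; z points along the fingers, y is the direction in which the jaws open and shut (so a half turn about z gives the same grasp; the last joint's range is limited). The gripper opens to 95 mm and grips with 3 to 60 N. Pads are 20 mm wide; open, the fingers measure 119 mm over their backs; the gripper's body (75 mm by 180 mm) begins 59 mm behind the grasp point.
Start: joints at [63.22, 28.126, 89.318, -0, 62.55, -6.05], TCP at [0.221, 0.585, 0.215] pointing down, gripper open.
Joint ranges: [-177.58, 177.58], [-47.91, 125.51], [2.72, 160], [-65.01, 245.01], [3.68, 167.84], [-153.87, 153.87]. Speed limits (degrees/s): [127.2, 127.2, 159.86, 180, 180, 180].

### API

Orientations are given as a 3x3 rotation matrix whose columns are the frame's x, y, z axes.
In Python, from station import robot, vision, workorder gives the robot as it stands. The module is installed in compiled form; this text tells all that it offers.
- The arm moves only by the tool play_rows, never from a script. Its argument "increments" is a list of rows, each a list of 7 numbers: the turn, a rotation vector about the tool's x, y, z in rad, then the shift along the tool's x, y, z in cm, then the finger opening in cm, from 0 to 9.51. In form: [[wx, wy, wz, dx, dy, dz, jaw], ...]. A call has 1 to 20 rows; each row is the pose to reach, as a shift and turn from the pose measured when the call began, along the tool's axes at that moment; what a row does not reach only later rows make up. A row lasts 1/8 s, in which the tool goes at most 62.5 mm and 10.7 degrees, less where a joint would pass 70% of its speed; a pose out of reach is approached as far as the arm can. A call with a gripper value outside its range is refused whole. The fingers move at their own pace and stop on an object; "force" is the grip in N (left out, the last holds). Time passes only in rows, so rows that repeat a pose let the fingers close. It gives the time, the measured TCP pose, the force and the opening at its end, in the units of the state.
- robot.get_state(): the state, without advancing time (a new reading comes with each control period).
- vision.snapshot(name): name is "scene" or "side" or "wrist"; returns the picture (480x640x3 uint8, blue, green, red); there is no depth.
- vision.camera_model(name): a dict with "fx", "fy", "cx", "cy" (pixels), "R" (3x3) and "t" (3): a world point X has camera coordinates R X + t. Camera axes: x right, y down, z forward; pixel columns grow to the right and rows downward; lengths in m; the calibration is good to about 2 mm. The wrist camera is an equidistant fisheye: a pixel r from the principal point sees the ray r / f radians off the axis. A picture is of the moment at which its call begins: read the wrist's pose just before it. camera_model takes no time and is no camera call; for the wrist camera it gives the pose at the moment of the call.
- workorder.sign_off(): hands the job in, once; it reports no verdict.
The state is a dict: "t": time; "q": joint angles; "dq": joint speeds; "joint_torque": joint torques, N m; "tcp_pos": TCP position; "ee_rot": TCP orientation; "wrist_force": force on the tool from outside, world axes, zero at the start; "torque": the same for the moment, N m; "gripper_width": opening from 0.0 (shut) to 1.0 (fully open).
Only numpy, scipy, OpenCV 4.12 (cv2) and the standard library are available. Lean on these libraries where they do the work, as an engineer would, in place of code of your own. Each camera call takes 0.05 s, during which the arm holds its last target. There are 200 camera calls.

## Working session

There is one attempt and no reset: what is moved stays moved. The work goes in short steps, Python scripts to look and compute and a tool call to move; the robot and the scene stay as the last step left them, time stands still between calls to the robot, and variables do not carry over. Pictures are saved under pics/ and viewed, about 8 in all and at most 12, crops included, and the job is handed in when it is done.

Besides the shell and the picture viewer there is one more tool, called after "Request:" by a JSON object that holds its "fn" and its "kwargs". play_rows: Moves the arm, as the interface text tells. Its arguments: {"type":"object","properties":{"increments":{"type":"array"},"force":{"type":"number"}},"required":["increments"]}

```bash
mkdir -p pics; python3 - <<'E'
from station import robot,vision
import cv2
s=robot.get_state();print(s)
for n in("scene","side"):
    cv2.imwrite(f"pics/{n}0.png",vision.snapshot(n)); print(n,vision.camera_model(n))
E
```

```text
{'t': 0.0, 'q': array([ 6.32192052e+01,  2.81657208e+01,  8.93496820e+01,  7.58952486e-04,
        6.25503747e+01, -6.04965717e+00]), 'dq': array([ 0.08546209, -0.04718713, -0.04062035, -0.0601783 , -0.00834426,
       -0.0454172 ]), 'joint_torque': array([-2.63806258e-03, -6.12643218e+01, -2.58168876e+01,  6.91985339e-02,
        4.84709011e-02, -1.11673260e-04]), 'tcp_pos': array([0.22109658, 0.58432521, 0.21404736]), 'ee_rot': array([[-9.35249596e-01,  3.53988579e-01, -5.27773467e-04],
       [ 3.53988947e-01,  9.35249050e-01, -1.01959617e-03],
       [ 1.32674235e-04, -1.14040288e-03, -9.99999341e-01]]), 'wrist_force': array([0.84862984, 0.21466635, 0.88676108]), 'torque': array([-0.02139667, -0.03767888,  0.01489649]), 'gripper_width': 1.0026800993957545}
scene {'fx': 433.5137217128298, 'fy': 433.5137217128298, 'cx': 320.60493791323233, 'cy': 247.11742812307398, 'R': array([[ 0.88396982, -0.46723635, -0.01695756],
       [-0.25316054, -0.4478348 , -0.85752769],
       [ 0.39307392,  0.76232158, -0.51415825]]), 't': array([-0.48459638,  0.21200166,  0.6482317 ])}
side {'fx': 497.31891178259195, 'fy': 497.31891178259195, 'cx': 319.8290381316437, 'cy': 232.33397712360969, 'R': array([[-0.99952248, -0.02307306, -0.02055348],
       [ 0.00464844,  0.54531486, -0.8382184 ],
       [ 0.03054839, -0.83791368, -0.54494721]]), 't': array([0.53808679, 0.08378754, 1.09659512])}
```

View pics/scene0.png

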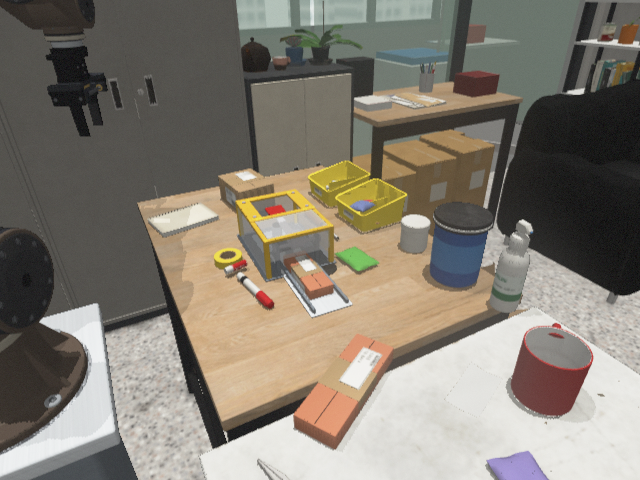

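View pics/side0.png

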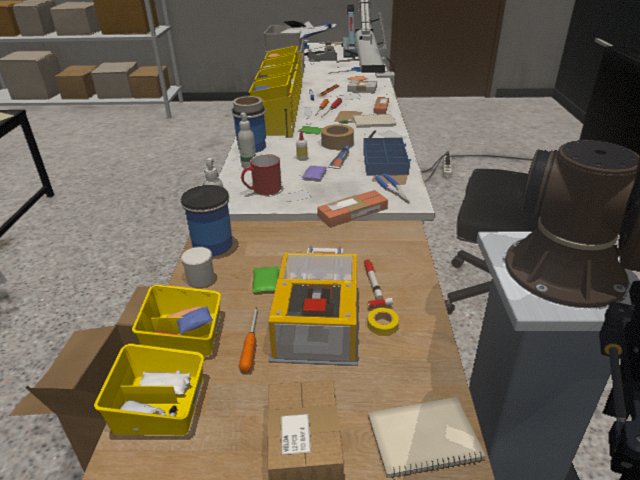

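The scene shows the press at about (290,235), with an orange carton in its tray at (308,278). The large orange box at (345,390) and small ones on the rear bench are look-alikes. The one in the tray between the rails is the one meant. I'll confirm it in enlarged crops.

```bash
python3 - <<'E'
import cv2,numpy as np
a=cv2.imread("pics/scene0.png")[180:320,205:385];b=cv2.imread("pics/side0.png")[235:375,230:410]
cv2.imwrite("pics/c1.png",cv2.resize(a,(720,560),interpolation=cv2.INTER_CUBIC))
cv2.imwrite("pics/c2.png",cv2.resize(b,(720,560),interpolation=cv2.INTER_CUBIC))
E
```

```text
(no output)
```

View pics/c1.png

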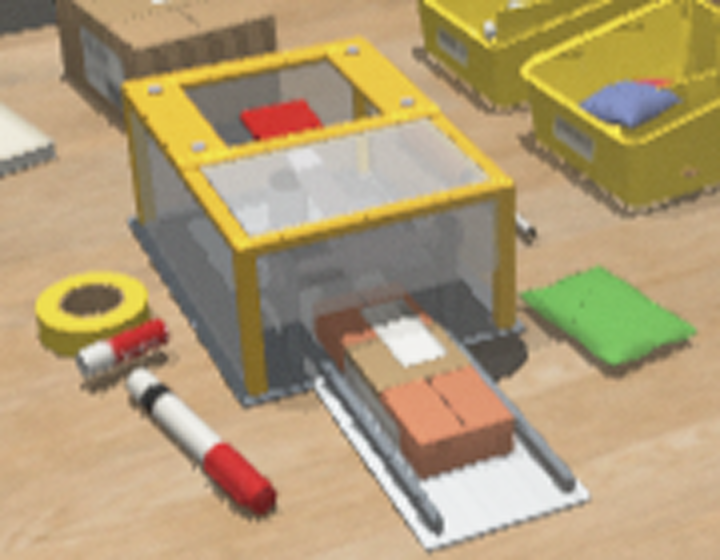

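View pics/c2.png

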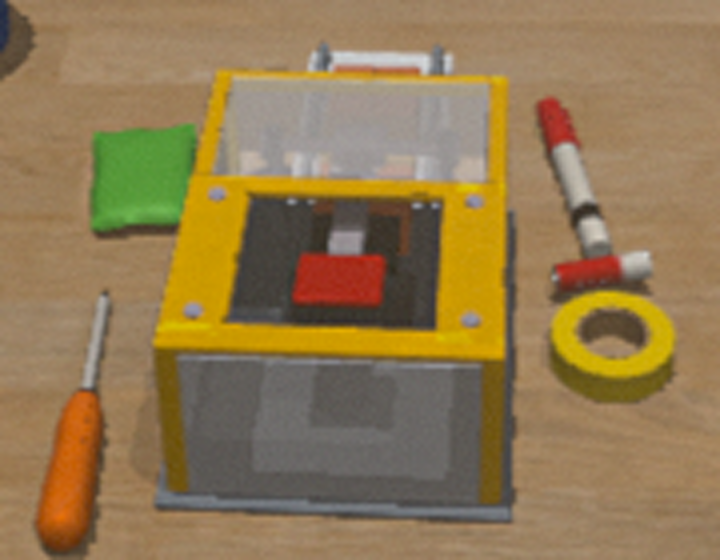

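```bash
cat > h.py <<'E'
import numpy as np
from station import vision
from scipy.optimize import least_squares
def proj(n,X):
    c=vision.camera_model(n);p=c["R"]@X+c["t"];return np.array([c["fx"]*p[0]/p[2]+c["cx"],c["fy"]*p[1]/p[2]+c["cy"]])
def onplane(n,uv,z):
    c=vision.camera_model(n);d=c["R"].T@np.array([(uv[0]-c["cx"])/c["fx"],(uv[1]-c["cy"])/c["fy"],1]);o=-c["R"].T@c["t"]
    return o+d*(z-o[2])/d[2]
def u1(x,y):return np.array([205+(x+.5)/4-.5,180+(y+.5)/4-.5])
def u2(x,y):return np.array([230+(x+.5)/4-.5,235+(y+.5)/4-.5])
def w(P,X):
    c,s=np.cos(P[2]),np.sin(P[2]);return np.array([P[0]+c*X[0]-s*X[1],P[1]+s*X[0]+c*X[1],X[2]])
def inv(P,X):
    c,s=np.cos(P[2]),np.sin(P[2]);d=X[:2]-P[:2];return np.array([c*d[0]+s*d[1],-s*d[0]+c*d[1]])
E
cat > f.py <<'E'
from h import *
g=[("scene",u1(242,248),(-.056,.075)),("scene",u1(515,183),(-.056,-.075)),("scene",u1(123,88),(.151,.075)),("scene",u1(362,38),(.151,-.075)),
("side",u2(504,353),(.151,.075)),("side",u2(156,348),(.151,-.075)),("side",u2(507,78),(-.056,.075)),("side",u2(218,72),(-.056,-.075))]
def res(P):return np.concatenate([proj(n,w(P,(*X,.094)))-uv for n,uv,X in g])
r=least_squares(res,[.45,.6,1.5],loss="soft_l1");P=r.x
print(P,np.degrees(P[2]));print(res(P).reshape(-1,2).round(1))
def show(l,n,uv,z):
    X=onplane(n,uv,z);print(l,X.round(4),"press",inv(P,X).round(4))
for a in[(248,197),(443,205),(437,328),(228,322)]:show("win side",'side',u2(*a),.094)
for a in[(184,86),(345,52)]:show("win scene rear",'scene',u1(*a),.094)
for a in[(303,255),(385,257),(382,303),(293,300)]:show("pad side",'side',u2(*a),.081)
for a in[(418,447),(513,422)]:show("carton near top",'scene',u1(*a),.027)
for a in[(430,548),(588,495)]:show("tray near end",'scene',u1(*a),.002)
E
python3 f.py
```

```text
[0.53732379 0.11291932 1.52914708] 87.61367388047992
[[-0.9 -0.8]
 [ 0.9 -1.5]
 [-1.1 -1.4]
 [ 0.  -1.1]
 [ 0.8  0.3]
 [-0.6 -1.1]
 [ 0.4 -2.1]
 [-0.8 -2.1]]
win side [0.5853 0.1621 0.094 ] press [ 0.0511 -0.0459]
win side [0.4945 0.1682 0.094 ] press [0.0534 0.0451]
win side [0.498  0.2509 0.094 ] press [0.1362 0.045 ]
win side [0.5879 0.2472 0.094 ] press [ 0.1363 -0.0449]
win scene rear [0.4995 0.2437 0.094 ] press [0.1291 0.0433]
win scene rear [0.5984 0.2411 0.094 ] press [ 0.1306 -0.0557]
pad side [0.5589 0.1882 0.081 ] press [ 0.0761 -0.0184]
pad side [0.5212 0.1896 0.081 ] press [0.0759 0.0193]
pad side [0.5222 0.2207 0.081 ] press [0.107  0.0196]
pad side [0.5619 0.2187 0.081 ] press [ 0.1067 -0.0201]
carton near top [ 0.5016 -0.0438  0.027 ] press [-0.1581  0.0291]
carton near top [ 0.5493 -0.0481  0.027 ] press [-0.1604 -0.0187]
tray near end [ 0.4871 -0.0833  0.002 ] press [-0.1981  0.042 ]
tray near end [ 0.5684 -0.0852  0.002 ] press [-0.1967 -0.0393]
```

```bash
cat >> h.py <<'E'
P=np.array([.5373,.1129,1.5291])
def rel(px,py,z):  # target in press frame -> row values
    from station import robot
    from scipy.spatial.transform import Rotation as Ro
    s=robot.get_state();R=s["ee_rot"];c,q=np.cos(P[2]),np.sin(P[2])
    T=np.column_stack([[-c,-q,0],[q,-c,0],[0,0,-1]])
    print("press now",inv(P,s["tcp_pos"]).round(4),s["tcp_pos"].round(4),"F",s["wrist_force"].round(1),"t",round(s["t"],2))
    print("row",Ro.from_matrix(R.T@T).as_rotvec().round(3),(100*R.T@(w(P,(px,py,z))-s["tcp_pos"])).round(2))
E
python3 -c "
from h import *
rel(-.195,0,.15)"
```

```text
press now [0.4579 0.3356] [0.2211 0.5844 0.2141] F [ 0.9 -0.7 -0.1] t 0.1Traceback (most recent call last):
  File "<string>", line 3, in <module>
    rel(-.195,0,.15)
    ~~~^^^^^^^^^^^^^
  File "h.py", line 22, in rel
    print("row",Ro.from_matrix(R.T@T).as_rotvec().round(3),(100*R.T@(w(P,(px,py,z))-s["tcp_pos"])).round(2))
                ~~~~~~~~~~~~~~^^^^^^^
  File "scipy/spatial/transform/_rotation.pyx", line 1143, in scipy.spatial.transform._rotation.Rotation.from_matrix
ValueError: Non-positive determinant (left-handed or null coordinate frame) in rotation matrix 0: [[-3.14678734e-01 -9.49198227e-01 -1.41002304e-04]
 [-9.49197829e-01  3.14678457e-01  9.74611291e-04]
 [ 8.80728923e-04 -4.40528527e-04  9.99999515e-01]].
```

```bash
sed -i 's/\[-c,-q,0\],\[q/[c,q,0],[q/' h.py
python3 -c "
from h import *
rel(-.195,0,.15)"
```

```text
press now [0.4579 0.3356] [0.2211 0.5844 0.2141] F [ 0.9 -0.7 -0.1] t 0.1
row [-1.000e-03  0.000e+00  1.251e+00] [-52.4  -51.4    6.45]
```

Request:
{"fn": "play_rows", "kwargs": {"increments": [[0, 0, 0.08, -3.5, -3.4, 0, 9.5], [0, 0, 0.17, -7, -6.9, 0, 8], [0, 0, 0.25, -10.5, -10.3, 0, 6], [0, 0, 0.33, -14, -13.7, 0, 4], [0, 0, 0.42, -17.5, -17.1, 0, 2], [0, 0, 0.5, -21, -20.6, 0, 0], [0, 0, 0.58, -24.5, -24, 0, 0], [0, 0, 0.67, -28, -27.4, 0, 0], [0, 0, 0.75, -31.4, -30.8, 0, 0], [0, 0, 0.83, -34.9, -34.3, 0, 0], [0, 0, 0.92, -38.4, -37.7, 0.5, 0], [0, 0, 1.0, -41.9, -41.1, 1.5, 0], [0, 0, 1.08, -45.4, -44.5, 3, 0], [0, 0, 1.17, -48.9, -48, 5, 0], [0, 0, 1.251, -52.4, -51.4, 6.45, 0], [0, 0, 1.251, -52.4, -51.4, 6.45, 0], [0, 0, 1.251, -52.4, -51.4, 6.45, 0], [0, 0, 1.251, -52.4, -51.4, 6.45, 0]], "force": 20}}

```text
t: 2.35
tcp_pos: [0.5289, -0.0809, 0.1505]
ee_rot: [[0.04, 0.999, -0.0], [0.999, -0.04, -0.001], [-0.001, -0.0, -1.0]]
wrist_force: [-0.2, -0.0, 0.4]
gripper_width: 0.001
```

```bash
python3 - <<'E'
from h import *
import cv2
rel(-.185,0,.012)
m=vision.camera_model("wrist");np.save("wm.npy",m,allow_pickle=True);print(m)
cv2.imwrite("pics/w1.png",vision.snapshot("wrist"))
E
```

```text
press now [-0.194   0.0003] [ 0.5289 -0.0809  0.1505] F [-0.2 -0.   0.4] t 2.35
row [-0.     0.001  0.001] [ 0.91  0.03 13.85]
{'fx': 371.64829954431775, 'fy': 371.64829954431775, 'cx': 318.9329658919022, 'cy': 244.46912824100497, 'R': array([[ 9.99175785e-01, -4.05922013e-02,  1.53626475e-04],
       [-3.93336204e-02, -9.67246774e-01,  2.50771897e-01],
       [-1.00307886e-02, -2.50571250e-01, -9.68046193e-01]]), 't': array([-0.53237834, -0.06981863,  0.31355063])}
```

View pics/w1.png

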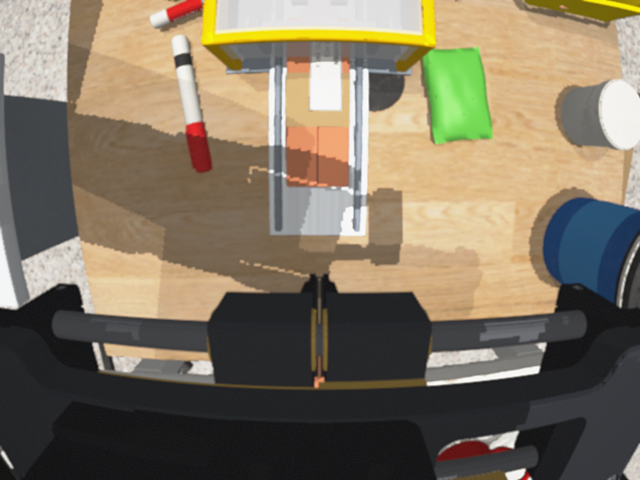

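```bash
cat >> h.py <<'E'
def wp(m,uv,z):
    d=np.array([uv[0]-m["cx"],uv[1]-m["cy"]]);r=np.hypot(*d);a=r/m["fx"]
    v=np.array([*(d/r*np.sin(a)),np.cos(a)]);D=m["R"].T@v;o=-m["R"].T@m["t"];return o+D*(z-o[2])/D[2]
E
python3 - <<'E'
from h import *
m=np.load("wm.npy",allow_pickle=True).item()
for l,uv,z in[("carton",(287,184),.027),("carton",(349,187),.027),("tray end",(270,235),.003),("tray end",(367,235),.003),("rail end",(278,230),.014),("rail end",(360,230),.014),("guard TL",(206,43),.094),("guard TR",(436,42),.094),("base L",(227,73),.004),("base R",(410,74),.004)]:
    X=wp(m,uv,z);print(l,X.round(4),inv(P,X).round(4))
E
```

```text
carton [ 0.506  -0.0362  0.027 ] [-0.1503  0.0251]
carton [ 0.5551 -0.0406  0.027 ] [-0.1526 -0.0241]
tray end [ 0.4862 -0.0825  0.003 ] [-0.1974  0.0429]
tray end [ 0.5718 -0.086   0.003 ] [-0.1973 -0.0428]
rail end [ 0.495 -0.076  0.014] [-0.1905  0.0344]
rail end [ 0.5645 -0.0788  0.014 ] [-0.1904 -0.0352]
guard TL [0.4646 0.0637 0.094 ] [-0.0522  0.0706]
guard TR [0.6088 0.0589 0.094 ] [-0.051  -0.0736]
base L [0.4563 0.0625 0.004 ] [-0.0537  0.0788]
base R [0.6133 0.0552 0.004 ] [-0.0545 -0.0783]
```

Request:
{"fn": "play_rows", "kwargs": {"increments": [[0, 0, 0, 0.4, 0, 4, 0], [0, 0, 0, 0.6, 0, 8, 0], [0, 0, 0, 0.6, 0, 11, 0], [0, 0, 0, 0.6, 0, 13, 0], [0, 0, 0, 0.6, 0, 13.7, 0], [0, 0, 0, 0.6, 0, 13.7, 0], [0, 0, 0, 1.2, 0, 13.7, 0], [0, 0, 0, 1.8, 0, 13.7, 0], [0, 0, 0, 2.4, 0, 13.7, 0], [0, 0, 0, 3.0, 0, 13.7, 0], [0, 0, 0, 3.6, 0, 13.7, 0], [0, 0, 0, 4.1, 0, 13.7, 0], [0, 0, 0, 4.6, 0, 13.7, 0], [0, 0, 0, 5.1, 0, 13.7, 0], [0, 0, 0, 5.5, 0, 13.7, 0], [0, 0, 0, 5.9, 0, 13.7, 0], [0, 0, 0, 6.2, 0, 13.7, 0], [0, 0, 0, 6.5, 0, 13.7, 0], [0, 0, 0, 6.5, 0, 13.7, 0], [0, 0, 0, 6.5, 0, 13.7, 0]]}}

```text
t: 4.9
tcp_pos: [0.5316, -0.0161, 0.0134]
ee_rot: [[0.04, 0.999, -0.0], [0.999, -0.04, -0.001], [-0.001, -0.0, -1.0]]
wrist_force: [0.4, -0.4, 0.1]
gripper_width: 0.011
```

```bash
python3 - <<'E'
from h import *
import cv2
rel(-.122,0,.0135)
cv2.imwrite("pics/s2.png",cv2.resize(vision.snapshot("scene")[180:320,205:385],(720,560),interpolation=cv2.INTER_CUBIC))
E
```

```text
press now [-0.1291  0.0003] [ 0.5316 -0.0161  0.0134] F [ 0.4 -0.4  0.1] t 4.9
row [-0.     0.001  0.001] [ 0.71  0.03 -0.01]
```

View pics/s2.png

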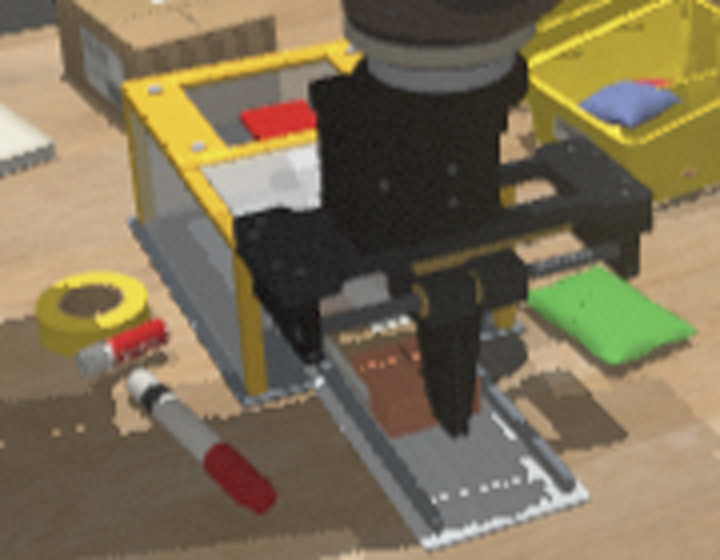

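Request:
{"fn": "play_rows", "kwargs": {"increments": [[0, 0, 0, 0.2, 0, 0, 0], [0, 0, 0, 0.4, 0, 0, 0], [0, 0, 0, 0.6, 0, 0, 0], [0, 0, 0, 0.7, 0, 0, 0], [0, 0, 0, 0.8, 0, 0, 0], [0, 0, 0, 0.9, 0, 0, 0], [0, 0, 0, 0.9, 0, 0, 0]]}}

```text
t: 5.82
tcp_pos: [0.532, -0.0071, 0.0135]
ee_rot: [[0.04, 0.999, -0.0], [0.999, -0.04, -0.001], [-0.001, -0.0, -1.0]]
wrist_force: [-0.5, 0.1, -0.0]
gripper_width: 0.005
```

Request:
{"fn": "play_rows", "kwargs": {"increments": [[0, 0, 0, 0.1, 0, 0, 0], [0, 0, 0, 0.2, 0, 0, 0], [0, 0, 0, 0.3, 0, 0, 0], [0, 0, 0, 0.3, 0, 0, 0]]}}

```text
t: 6.32
tcp_pos: [0.5318, -0.0058, 0.0135]
ee_rot: [[0.04, 0.999, -0.001], [0.999, -0.04, -0.003], [-0.003, -0.001, -1.0]]
wrist_force: [-3.2, -19.3, 0.9]
gripper_width: 0.002
```

```bash
python3 - <<'E'
from h import *
import cv2
rel(-.117,0,.0135)
m=vision.camera_model("wrist");np.save("wm.npy",m,allow_pickle=True)
a=vision.snapshot("wrist");cv2.imwrite("pics/w2f.png",a)
cv2.imwrite("pics/w2.png",cv2.resize(a[100:300,200:440],(720,600),interpolation=cv2.INTER_CUBIC))
E
```

```text
press now [-0.1188  0.0005] [ 0.5318 -0.0058  0.0135] F [ -3.2 -19.3   0.9] t 6.33
row [-0.001  0.003  0.002] [ 0.18  0.05 -0.  ]
```

View pics/w2.png

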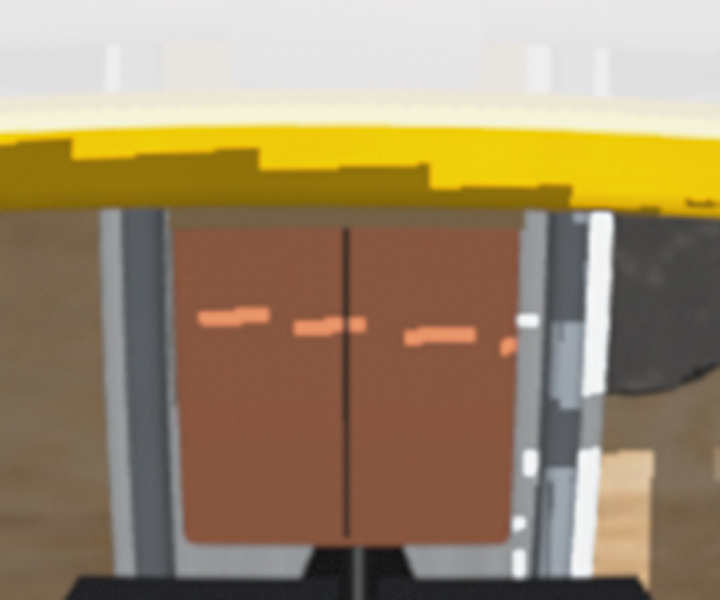

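Request:
{"fn": "play_rows", "kwargs": {"increments": [[0, 0, 0, -0.3, 0, 0, 0], [0, 0, 0, -1.0, 0, 0, 0], [0, 0, 0, -2.5, 0, 0, 0], [0, 0, 0, -4, 0, -1, 0], [0, 0, 0, -4, 0, -5, 0], [0, 0, 0, -4, 0, -10, 0], [0, 0, 0, -4, 0, -15, 0], [0, 0, 0, -4, 0, -17, 0], [0, 0, 0, -4, 0, -17, 0], [0, 0, 0, -4, 0, -17, 0]]}}

```text
t: 7.62
tcp_pos: [0.5299, -0.0457, 0.1828]
ee_rot: [[0.04, 0.999, -0.002], [0.999, -0.04, -0.002], [-0.002, -0.002, -1.0]]
wrist_force: [0.3, -1.0, -0.8]
gripper_width: 0.007
```

```bash
python3 - <<'E'
from h import *
rel(.092,0,.15)
E
```

```text
press now [-0.1588  0.0008] [ 0.5299 -0.0457  0.1828] F [ 0.3 -1.  -0.8] t 7.62
row [-0.002  0.002  0.001] [25.08  0.12  3.22]
```

Request:
{"fn": "play_rows", "kwargs": {"increments": [[0, 0, 0, 4, 0, 0, 0], [0, 0, 0, 8, 0, 0, 0], [0, 0, 0, 12, 0, 0, 0], [0, 0, 0, 16, 0.05, 0, 0], [0, 0, 0, 20, 0.1, 0, 0], [0, 0, 0, 23, 0.1, 0, 0], [-0.002, 0.002, 0.001, 25.1, 0.12, 1, 0], [-0.002, 0.002, 0.001, 25.1, 0.12, 3, 0], [-0.002, 0.002, 0.001, 25.1, 0.12, 3.2, 0], [-0.002, 0.002, 0.001, 25.1, 0.12, 3.2, 0]]}}

```text
t: 8.88
tcp_pos: [0.5412, 0.2046, 0.1499]
ee_rot: [[0.042, 0.999, -0.001], [0.999, -0.042, -0.001], [-0.001, -0.001, -1.0]]
wrist_force: [0.1, -0.0, 0.8]
gripper_width: 0.005
```

```bash
python3 - <<'E'
from h import *
import cv2
rel(.092,0,.055)
m=vision.camera_model("wrist");np.save("wm.npy",m,allow_pickle=True)
a=vision.snapshot("wrist");b=vision.snapshot("side")[150:360,200:440]
cv2.imwrite("pics/3.png",np.hstack([cv2.resize(a[100:400,180:460],(420,450)),cv2.resize(b,(380,450))]))
cv2.imwrite("pics/w3f.png",a)
E
```

```text
press now [ 0.0918 -0.0001] [0.5412 0.2046 0.1499] F [ 0.1 -0.   0.8] t 8.88
row [-0.001  0.001 -0.   ] [ 0.03 -0.    9.49]
```

View pics/3.png

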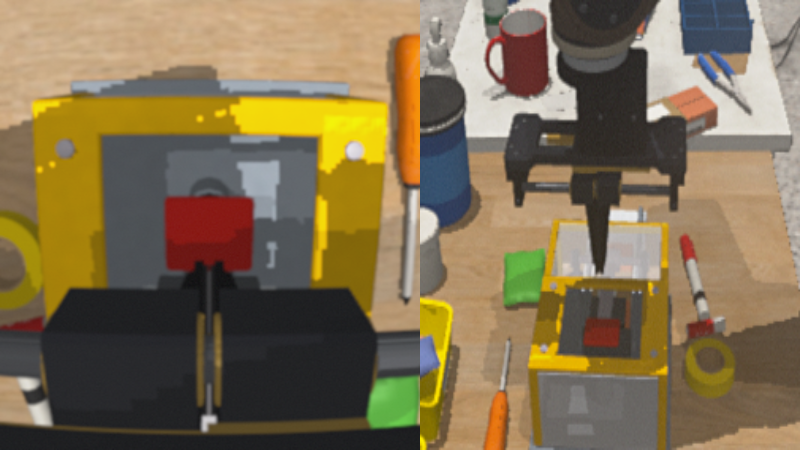

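```bash
python3 - <<'E'
from h import *
m=np.load("wm.npy",allow_pickle=True).item()
for l,uv,z in[("pad",(290,231.3),.081),("pad",(348.7,231.3),.081),("padnear",(291.5,278),.081),("padnear",(347,279),.081),("win",(248,190.7),.094),("win",(392.7,190.7),.094),("grd",(203,167),.094),("grd",(438,168),.094)]:
    print(l,inv(P,wp(m,uv,z)).round(4))
E
```

```text
pad [0.1092 0.0185]
pad [ 0.1092 -0.0203]
padnear [0.0765 0.0182]
padnear [ 0.0757 -0.0198]
win [0.1379 0.0432]
win [ 0.1379 -0.0463]
grd [0.1536 0.0719]
grd [ 0.153  -0.0753]
```

The tip is centred over the pad to within 2 mm, with about 33 mm of clearance to the window border. Pressing now.

Request:
{"fn": "play_rows", "kwargs": {"increments": [[0, 0, 0, 0, 0, 2.5, 0], [0, 0, 0, 0, 0, 5, 0], [0, 0, 0, 0, 0, 6, 0], [0, 0, 0, 0, 0, 6.8, 0], [0, 0, 0, 0, 0, 7.4, 0], [0, 0, 0, 0, 0, 8, 0], [0, 0, 0, 0, 0, 8.5, 0], [0, 0, 0, 0, 0, 8.9, 0], [0, 0, 0, 0, 0, 9.2, 0], [0, 0, 0, 0, 0, 9.4, 0], [0, 0, 0, 0, 0, 9.5, 0], [0, 0, 0, 0, 0, 9.5, 0]]}}

```text
t: 10.48
tcp_pos: [0.5419, 0.2048, 0.0566]
ee_rot: [[0.042, 0.999, 0.002], [0.999, -0.042, 0.0], [0.0, 0.002, -1.0]]
wrist_force: [-1.5, 1.1, 13.9]
gripper_width: 0.005
```

Request:
{"fn": "play_rows", "kwargs": {"increments": [[0, 0, 0, 0, 0, 0.1, 0], [0, 0, 0, 0, 0, 0.1, 0], [0, 0, 0, 0, 0, 0.1, 0], [0, 0, 0, 0, 0, 0.1, 0]]}}

```text
t: 10.98
tcp_pos: [0.5419, 0.2048, 0.0566]
ee_rot: [[0.042, 0.999, 0.003], [0.999, -0.042, 0.0], [0.0, 0.003, -1.0]]
wrist_force: [-3.0, 1.5, 14.6]
gripper_width: 0.003
```

```bash
python3 - <<'E'
from h import *
import cv2
rel(.092,0,.055)
b=vision.snapshot("side")[150:360,200:440];a=vision.snapshot("scene")[160:340,205:385]
cv2.imwrite("pics/4.png",np.hstack([cv2.resize(a,(400,400)),cv2.resize(b,(400,400))]))
E
```

```text
press now [ 0.092  -0.0008] [0.5419 0.2048 0.0566] F [-3.   1.5 14.6] t 10.97
row [ 0.003 -0.    -0.   ] [-0.   -0.08  0.16]
```

View pics/4.png

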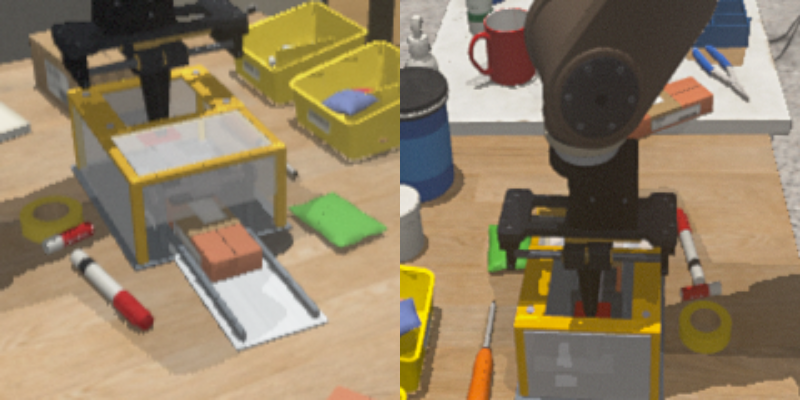

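The lever pad is down and the carton is still seated. The other items haven't moved, and the gripper is clear above the guard. I'm handing the job in.

```bash
python3 -c "
from station import workorder,robot
print(workorder.sign_off());s=robot.get_state();print(s['t'],s['tcp_pos'],s['wrist_force'])"
```

```text
the job is handed in; nothing more can be done
None
the job is handed in; nothing more can be done
```

I pushed the carton along the tray with shut fingers until it met the end stop. I then reached down through the window, pressed the red pad to its stop and handed the job in at about 11 s with the lever still held down.

- **Carton:** it came up against the stop with about 19 N of resistance. The tool was then at press x = -0.119 m, which puts the carton's near end at about -0.11 m, where it should be. The lever was still up at that point.
- **Lever:** in the last check the fingertips were at z = 0.0566 m (the stop is at 0.056 m), pressing with about 14.6 N. That pad height comes from the fingertip position; I did not measure the pad itself.
- **Guard and other things:** the tips entered within about 2 mm of the window's centre. I saw no sign of contact with the guard, and the other things on the desk look unmoved in the final pictures.
- **Not checked:** I could not measure the press foot's force on the carton directly. I also did not re-measure the carton's position after pressing; I only saw it in the final picture. No check failed or disagreed by more than about 3 mm, apart from the carton's starting position, where the two cameras differed by up to 8 mm. That did not matter, because I pushed until it met the stop.

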